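# Hold a leaning post upright with an engineer's square

## Robot

A 7-joint arm with a two-finger parallel gripper is mounted at the origin on a cart in front of the work surface, level with it; the furniture and walls round the work are solid. World frame = base frame: x ahead of the robot, y to its left, z up, the work surface at z = 0. Lengths are in m, angles in rad, forces in N, time in s.
With the tool pointing down it reaches from about 0.35 to 0.9 m from the base axis. Payload 8.1 kg.
Tool frame: the origin (TCP) lies at the very end of the fingers, on their centre line; the grasp point (between the pads) lies 19 mm behind it; z points along the fingers, y is the direction in which the jaws open and shut (so a half turn about z gives the same grasp; the last joint's range is limited). The gripper opens to 85 mm and grips with 20 to 120 N. Pads are 22 mm wide; open, the fingers measure 114 mm over their backs; the gripper's body (76 mm by 85 mm) begins 54 mm behind the grasp point. The pads swing forward as they close: fully open they stand 13 mm farther back than shut.
Start: joints at [1.074, 0.434, 0.025, 1.573, -0.012, 1.134, -0.075], TCP at [0.24, -0.577, 0.231] pointing down, gripper open.
Joint ranges: [-2.62, 2.62], [-0.44, 2.09], [-1.27, 1.32], [0.08, 2.57], [-1.32, 4.46], [0.12, 2], [-2.74, 2.74]. Speed limits (rad/s): [2.22, 2.22, 3.01, 3.01, 3.14, 3.14, 3.14].

## Interface

Orientations are given as a rotation vector (axis times angle).
In Python, from plant import env, capture, workorder gives the robot as it stands.
- The arm moves only by the tool apply_moves, never from a script. Its argument "steps" is a list that holds one entry, the list of rows, each a list of 4 numbers: the shift along the tool's x, y, z in units of 25 mm (1.0 is 25 mm), then the turn about the tool's z in units of 6 degrees (1.0 is 6 degrees). A call has 1 to 8 rows; each row is the pose to reach, as a shift and turn from the pose measured when the call began, along the tool's axes at that moment; what a row does not reach only later rows make up. A row lasts 1/10 s, in which the tool goes at most 50 mm and 8.59 degrees, less where a joint would pass 70% of its speed; a pose out of reach is approached as far as the arm can. A call with a gripper value outside its range is refused whole. "grip" is the finger opening in mm, from 0 to 85.4, set as the call begins (left out, the last holds). The fingers move at their own pace and stop on an object; "newtons" is the grip in N (left out, the last holds). Time passes only in rows, so rows that repeat a pose let the fingers close. It gives the time, the measured TCP pose, the force and the opening at its end, in the units of the state.
- env.get_obs(): the state, without advancing time (a new reading comes with each control period).
- capture(name): name is "scene" or "top"; returns a dict with "color" (420x560x3 uint8, blue, green, red), "range_z" (420x560 float32, m along the optical axis (not along the pixel's ray), 0 where there is no reading), "fov_y" (degrees; the focal length in pixels is half the picture's height over the tangent of half this angle, whatever the lens; pixels are square), "cx", "cy" (the principal point, pixels), "rvec" (rotation vector, rad) and "tvec" (3), from world to camera coordinates, as OpenCV has them. Camera axes: x right, y down, z forward; pixel columns grow to the right and rows downward; lengths in m; the calibration is good to about 2 mm. A picture is of the moment at which its call begins.
- workorder.close_job(): hands the job in, once; it reports no verdict.
The state is a dict: "t": time; "joint_pos": joint angles; "joint_vel": joint speeds; "joint_efforts": joint torques, N m; "tcp_pos": TCP position; "orientation": TCP orientation; "wrist_force": force on the tool from outside, world axes, zero at the start; "moment": the same for the moment, N m; "finger_gap": finger opening in m.
Only numpy, scipy, OpenCV 4.12 (cv2) and the standard library are available. Lean on these libraries where they do the work, as an engineer would, in place of code of your own. Each camera call takes 0.05 s, during which the arm holds its last target.

## Task

The sprung swivel post on the base plate leans over and must be held upright while its pivot bolt is tightened. Pick up the engineer's square by the lug on its stock, stand its stock flat on the base plate in front of the post, blade edge facing the middle of the post, and slide it home into the corner until the end of the stock touches the fixed foot and the blade has pushed the post upright. Finish while still gripping the square and pressing it into the corner: do not let go, and leave the other things on the bench where they are.

Things in the scene. Friction and masses are not known exactly. Their poses are not given: they have to be found in the camera images.
- square: Engineer's square, steel, 0.35-0.57 kg, standing on its stock. Stock: dark bar 150 (x) x 20 (y) x 20 high mm. Blade: bright upright bar 28 (x) x 12 (y) mm at the +x end, to 110 mm high; its outer edge and the stock's end are one face at x = +75 mm. Grip lug: dark block 34 (x) x 20 (y) mm on the stock, to 55 mm high. Origin: centre of the underside; x to the blade, z up.
- square_grip (a point): Middle of the grip lug, 38 mm above the underside (17 mm below the top of the lug), at x = -35 mm of the square, so 110 mm behind the heel. Same axes as the square; grip across the 20 mm width (its y). Held here, the square can be pressed down and forward without rocking.
- square_heel (a point): Outer corner (heel) of the square: on the underside, at the +x end face, middle of the width. Same axes as the square. When home it coincides with point corner.
- base_plate: Flat dark steel base plate 240 (x) x 90 (y) x 15 (z) mm, fixed to the bench. Origin: centre of its underside, z up; the foot and post stand at its +x end, the free part for the square is at -x. Push the square along +x of this frame. Plate, foot and post are ground and lightly oiled: friction about 0.25.
- corner (a point): The inside corner: point on the top of the base plate (15 mm above the bench) at the lower edge of the foot's front face, in the middle of its width. Same axes as base_plate: x points into the foot, z up.
- foot: Grey fixed foot on the base plate, with a front face (facing -x of the base plate) 58 mm wide and 22 mm high at x = +70 mm of the base plate, and two cheeks above it up to 49 mm over the plate, 4 mm behind that face, that carry the pivot bolt. Origin: that of base_plate raised 15 mm.
- post_face (a point): Middle of the width of the post's front face, 75 mm above the base plate's top. Moves with the post. The post is an aluminium bar 26 mm wide (y) and 30 mm deep (x), its top 88 mm above the plate (a small boss rises to 94 mm); the pivot lies 19 mm behind its face and 35 mm above the plate.
- post (a joint): Lean of the post in rad: 0 is upright (its front face then flush with the foot's front face), positive leans towards the free part of the plate, that is towards the square; starts at 0.13 to 0.19. A spring leans it; pushing it upright at its top takes about 4 to 6 N, before the stock's end meets the rigid foot.
- tin_mid (a point): Bystander: round tin 68 mm across, 34 mm high; point half-way up.
- nut_mid (a point): Bystander: loose union nut, about 25 mm across and 20 mm high; point half-way up.
- tape_mid (a point): Bystander: roll of tape lying flat, 58 mm across, 19 mm high; point half-way up.
- spanner_mid (a point): Bystander: small combination spanner lying flat, 164 mm long along its y, 27 mm wide, 7 mm high; point half-way up.
- nozzle_1: Bystander: steel nozzle standing upright, 18 mm across, 54 mm high. Origin at the centre of its foot.
- nozzle_2: Bystander: like nozzle_1.
- nozzle_4: Bystander: like nozzle_1.

How it is judged:
On the way:
1. the square is lifted clear of the bench, its underside more than 18 mm above it, in the gripper (height (world z) of each of square_heel, square above 0.018 m and contact force between the fingers and square above 2 N and contact force between square and base_plate below 0.1 N), for 0.2 s.
At the end, for the whole second after the job is handed in: For the last second: heel within 2.5 mm of the corner (9 mm across), square within 2 deg of upright and 3.4 deg of the plate's x, pressing foot (>1 N) and post (>0.8 N), post within 2 deg of upright, square at rest and still gripped (>2 N) (z of square_heel in the frame of corner between -0.0025 and 0.0025 m and x of square_heel in the frame of corner between -0.0025 and 0.0025 m and y of square_heel in the frame of corner between -0.009 and 0.009 m and angle between square's own z axis and vertical below 0.035 rad and angle between the x axis of square and the x axis of base_plate, either way round below 0.06 rad and x of square in the frame of corner below -0.06 m and value of joint post between -0.035 and 0.035 rad and contact force between square and post above 0.8 N and contact force between square and foot above 1 N and contact force between the fingers and square above 2 N and linear speed of square below 0.01 m/s); the arm keeps its last pose, push and grip.
It fails at once if a bystander is moved more than 20 mm (distance of any of tin_mid, nut_mid, tape_mid, spanner_mid, nozzle_1, nozzle_2, nozzle_4 from where it was at the start of the episode above 0.02 m).
It fails at once if the square is tipped over (more than 45 degrees) (angle between square's own z axis and vertical above 0.8 rad).
It also fails if it takes over 42 s, if anything falls off the work surface, if the arm or the gripper's body presses on something with over 40 N, if the wrist force passes 120 N, or if a joint passes its speed limit or range.

## Working session

There is one attempt and no reset: what is moved stays moved. The work goes in short steps, Python scripts to look and compute and a tool call to move; the robot and the scene stay as the last step left them, time stands still between calls to the robot, and variables do not carry over. Pictures are saved under pics/ and viewed, and the job is handed in when it is done.

Besides the shell and the picture viewer there is one more tool, called after "Call:" as name(argument=value, ...), one argument or row to a line, values as JSON. apply_moves: Moves the arm, as the interface text tells. Its arguments: {"type":"object","properties":{"steps":{"type":"array","items":{"type":"array","items":{"type":"array","items":{"type":"number"}}}},"grip":{"type":"number"},"newtons":{"type":"number"}},"required":["steps"]}

```bash
ls; mkdir -p pics
cat > h.py <<'E'
import numpy as np, cv2
from plant import env, capture, workorder
def shot(n,tag):
    c=capture(n); np.savez(f'pics/{tag}.npz',**c); cv2.imwrite(f'pics/{tag}.png',c['color']); return c
def load(tag): return dict(np.load(f'pics/{tag}.npz'))
def K(c):
    f=210/np.tan(np.radians(float(c['fov_y']))/2); return f
def w(c,u,v,z=None):
    """pixel->world by depth, or by plane z"""
    f=K(c);R=cv2.Rodrigues(c['rvec'])[0];t=np.array(c['tvec']).ravel()
    r=np.array([(u-c['cx'])/f,(v-c['cy'])/f,1.])
    if z is None: return R.T@(r*c['range_z'][int(round(v)),int(round(u))]-t)
    o=-R.T@t;d=R.T@r
    return o+d*(z-o[2])/d[2]
def cloud(c):
    f=K(c);R=cv2.Rodrigues(c['rvec'])[0];t=np.array(c['tvec']).ravel()
    v,u=np.mgrid[0:420,0:560];Z=c['range_z']
    P=np.stack([(u-c['cx'])/f*Z,(v-c['cy'])/f*Z,Z],-1)
    return (P-t)@R
def px(c,p):
    f=K(c);R=cv2.Rodrigues(c['rvec'])[0];t=np.array(c['tvec']).ravel()
    q=R@np.array(p)+t; return f*q[0]/q[2]+c['cx'],f*q[1]/q[2]+c['cy']
E
python3 - <<'E'
from h import *
for n in('scene','top'):
    c=shot(n,n+'0');print(n,c['fov_y'],c['cx'],c['cy'],c['rvec'],c['tvec'])
print(env.get_obs())
E
```

```text
pics
scene 47.760982723168695 282.41566884641657 218.14222523455769 [ 1.23409072 -2.40225578  0.84604233] [0.33599284 0.37957297 1.23962022]
top 43.31929805962956 278.6976533217761 205.220043937311 [ 2.18273485 -2.13389654  0.09893082] [0.03626537 0.5347383  1.73736785]
{'t': 0.1, 'joint_pos': array([ 1.07442273,  0.43515074,  0.02500861,  1.57401117, -0.01158409,
        1.13397244, -0.07510334]), 'joint_vel': array([ 0.0006416 ,  0.00105919, -0.00069716, -0.00167195,  0.00293151,
        0.00036073,  0.00155063]), 'joint_efforts': array([ 2.86614268e-03, -6.71754313e+01,  1.02814727e+00, -3.16899633e+01,
        1.59111607e-02,  7.15955539e-03, -8.55384542e-06]), 'tcp_pos': array([ 0.23955504, -0.57678637,  0.23060448]), 'orientation': array([-3.07962293e+00, -6.14138655e-01,  6.67374723e-04]), 'wrist_force': array([-0.60665331,  0.27908847,  0.28778833]), 'moment': array([0.04570369, 0.03644225, 0.05886693]), 'finger_gap': 0.08521100928359249}
```

View pics/scene0.png

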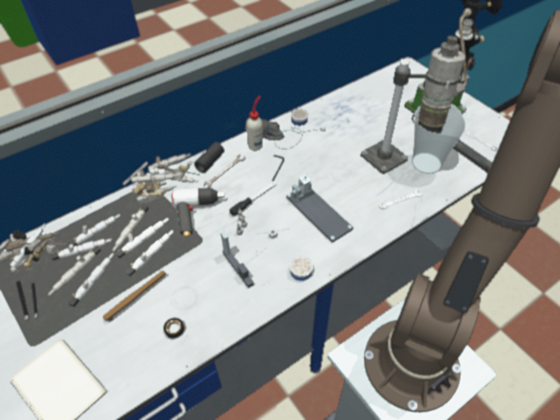

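View pics/top0.png

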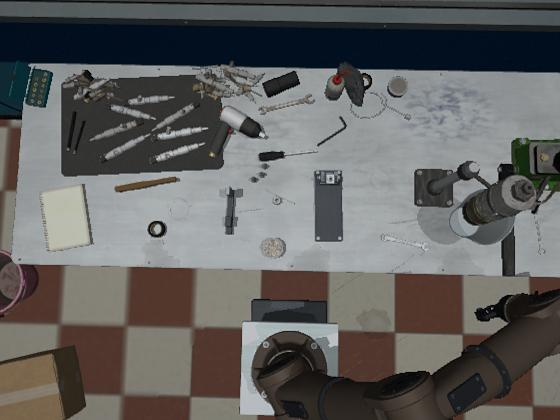

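The square is at about (231,210) in the top view and the plate at (328,205), with the foot towards the top of the picture. I'll enlarge both.

Run:
```python
from h import *
c=load('top0')
cv2.imwrite('pics/topc.png',cv2.resize(c['color'][150:260,200:360],None,fx=5,fy=5,interpolation=cv2.INTER_CUBIC))
s=load('scene0')
cv2.imwrite('pics/scc.png',cv2.resize(s['color'][165:295,205:365],None,fx=5,fy=4.6,interpolation=cv2.INTER_CUBIC))
```

```text
(no output)
```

View pics/topc.png

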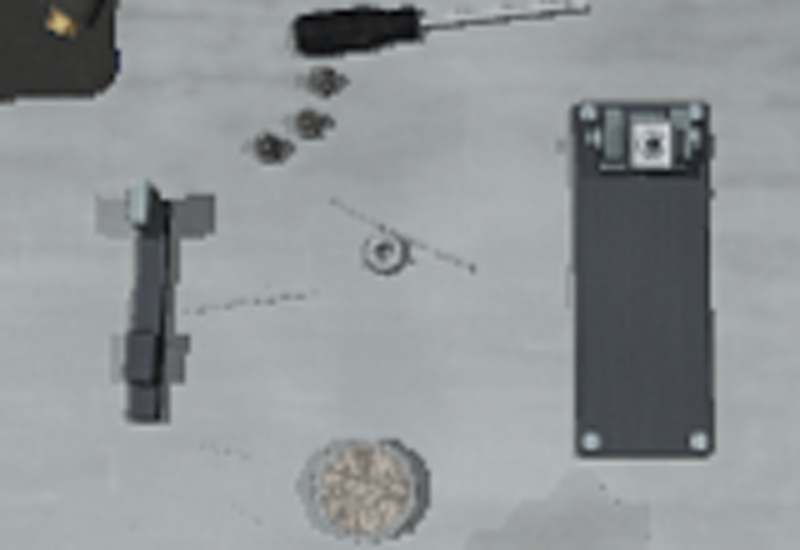

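View pics/scc.png

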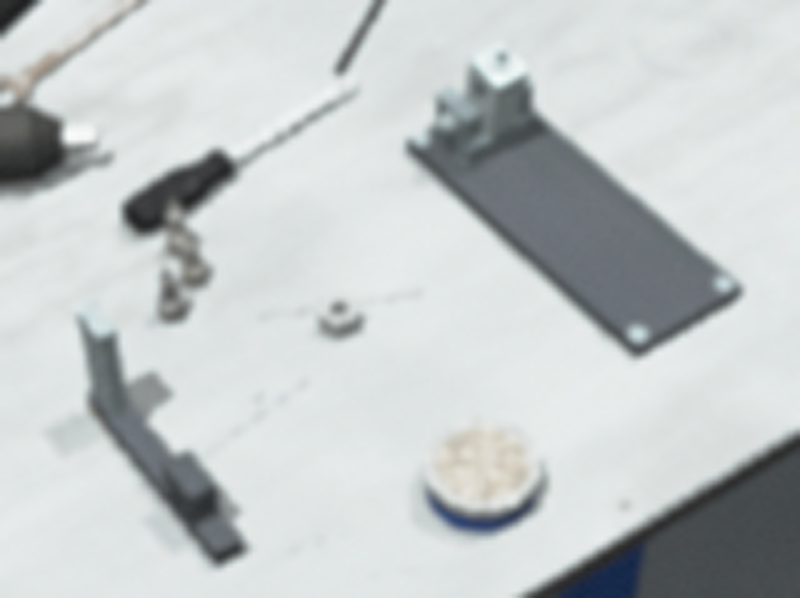

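Run:
```python
from h import *
for n in('top0','scene0'):
    c=load(n);P=cloud(c);print(n)
    # table z
    m=(abs(P[...,2])<0.05)&(P[...,0]>.35)&(P[...,0]<.7)&(abs(P[...,1])<.3)
    print('bench z',np.median(P[m][:,2]))
    def rep(name,x0,x1,y0,y1,z0,z1):
        m=(P[...,0]>x0)&(P[...,0]<x1)&(P[...,1]>y0)&(P[...,1]<y1)&(P[...,2]>z0)&(P[...,2]<z1)&(c['range_z']>0)
        Q=P[m]
        if len(Q)<5: print(name,len(Q));return
        r=cv2.minAreaRect((Q[:,:2]*1000).astype(np.float32))
        print(name,len(Q),Q.min(0).round(4),Q.max(0).round(4),'rect',np.round(r[0],1),np.round(r[1],1),round(r[2],2))
    a=w(c,*((231,210) if n=='top0' else (238,262)));b=w(c,*((328,210) if n=='top0' else (320,212)));print(a,b)
    for zz in((.008,.03),(.03,.06),(.06,.13)):
        rep('sq',a[0]-.14,a[0]+.14,a[1]-.07,a[1]+.07,*zz)
        rep('pl',b[0]-.17,b[0]+.17,b[1]-.08,b[1]+.08,*zz)
```

```text
top0
bench z 0.001010820258679352
[0.51623175 0.20957864 0.00853951] [ 0.52281985 -0.11742767  0.01452449]
sq 326 [0.3766 0.1406 0.008 ] [0.6504 0.2778 0.0299] rect [513.6 208.7] [273.3 137.2] 0.3
pl 1669 [ 0.3567 -0.1947  0.008 ] [ 0.6927 -0.0375  0.0298] rect [ 524.6 -116.3] [336.  156.9] 0.12
sq 75 [0.4586 0.1425 0.0328] [0.6252 0.2243 0.0597] rect [547.1 196.1] [ 46.7 184.1] 68.87
pl 75 [ 0.5169 -0.1499  0.0301] [ 0.6458 -0.073   0.06  ] rect [592.4 -88.5] [ 65.5 139.6] 53.29
sq 65 [0.4579 0.2063 0.06  ] [0.5835 0.2223 0.1175] rect [520.8 214.4] [ 13.9 125.7] 88.87
pl 160 [ 0.6017 -0.1485  0.0601] [ 0.6445 -0.0828  0.1173] rect [ 622.9 -115.7] [42.4 65.6] 1.16
scene0
bench z 0.0004895414839358208
[0.51948168 0.20480487 0.02234294] [ 0.53439357 -0.11920632  0.01323464]
sq 267 [0.4326 0.135  0.0081] [0.6593 0.2659 0.0299] rect [543.7 202.5] [125.4 223.5] 86.24
pl 1452 [ 0.4178 -0.1638  0.008 ] [ 0.6599 -0.0661  0.0299] rect [ 539.8 -116.5] [242.2  94. ] 1.76
sq 165 [0.4571 0.1353 0.0301] [0.6285 0.225  0.0598] rect [551.3 199.2] [ 61.6 190.7] 66.5
pl 131 [ 0.6056 -0.1463  0.0304] [ 0.6473 -0.0753  0.0598] rect [ 619.4 -108.5] [69.2 35.1] 66.71
sq 105 [0.4682 0.206  0.0603] [0.5881 0.2193 0.1134] rect [528.2 210.6] [119.5  13. ] 3.32
pl 181 [ 0.5983 -0.1441  0.06  ] [ 0.6482 -0.0816  0.1134] rect [ 619.6 -108.9] [63.1 39.4] 62.25
```

```bash
cat >> h.py <<'E'
def box(x0,x1,y0,y1,z0,z1): return [(x,y,z) for x in(x0,x1) for y in(y0,y1) for z in(z0,z1)]
SQ=[box(-.075,.075,-.01,.01,0,.02),box(.047,.075,-.006,.006,.02,.11),box(-.052,-.018,-.01,.01,.02,.055)]
BP=[box(-.12,.12,-.045,.045,0,.015),box(.07,.11,-.029,.029,.015,.037)]
ED=[(i,j) for i in range(8) for j in range(i) if bin(i^j).count('1')==1]
def T(pts,x,y,yaw,z=0):
    p=np.array(pts);c,s=np.cos(yaw),np.sin(yaw)
    return np.c_[c*p[:,0]-s*p[:,1]+x,s*p[:,0]+c*p[:,1]+y,p[:,2]+z]
def overlay(c,models,crop,f,out):
    u0,u1,v0,v1=crop
    im=cv2.resize(c['color'][v0:v1,u0:u1],None,fx=f,fy=f,interpolation=cv2.INTER_CUBIC)
    for bx,pose,col in models:
        for b in bx:
            q=[px(c,p) for p in T(b,*pose)]
            q=[(int(((a+.5-u0)*f-.5)*16),int(((d+.5-v0)*f-.5)*16)) for a,d in q]
            for i,j in ED: cv2.line(im,q[i],q[j],col,1,cv2.LINE_AA,4)
    cv2.imwrite(out,im)
E
cat > ov.py <<'E'
from h import *
import sys
def both(sq,bp,tag,ts='top0',ss='scene0'):
    c=load(ts);s=load(ss)
    M=[(SQ,sq,(0,0,255)),(BP,bp,(0,255,255))]
    overlay(c,M,(200,360,150,260),5,f'pics/{tag}t.png')
    overlay(s,M,(205,365,165,285),5,f'pics/{tag}s.png')
E
python3 - <<'E'
from h import *
c=load('top0')
for n,u,v,z in [('stock rear L',127,420,.02),('rear R',160,420,.02),('pl TL',573,101,.015),('TR',713,101,.015),('BL',577,456,.015),('BR',714,456,.015),('stockR far',170,205,.02)]:
    print(n,w(c,200+(u+.5)/5-.5,150+(v+.5)/5-.5,z).round(4))
from ov import both
both((.515,.205,-.07),(.54,-.117,-.01),'a')
E
```

```text
stock rear L [0.4354 0.2258 0.02  ]
rear R [0.4359 0.2037 0.02  ]
pl TL [ 0.6586 -0.0689  0.015 ]
TR [ 0.6606 -0.1636  0.015 ]
BL [ 0.4185 -0.0754  0.015 ]
BR [ 0.4205 -0.1668  0.015 ]
stockR far [0.581  0.2017 0.02  ]
```

View pics/at.png

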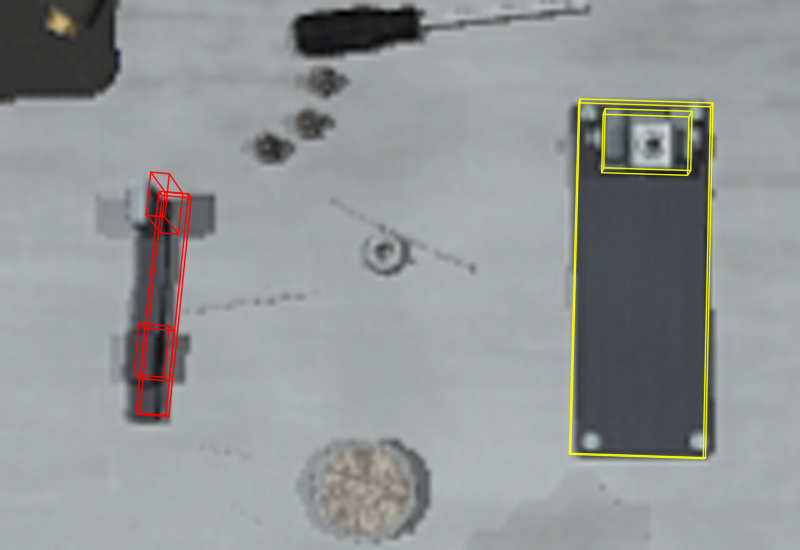

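View pics/as.png

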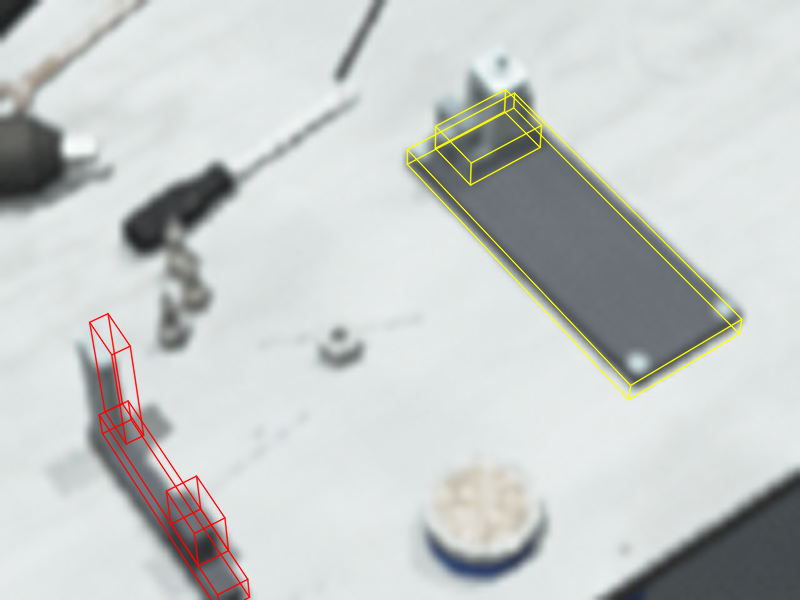

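Run:
```python
from ov import both
both((.511,.2135,-.035),(.539,-.1185,.018),'b')
```

```text
(no output)
```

View pics/bt.png

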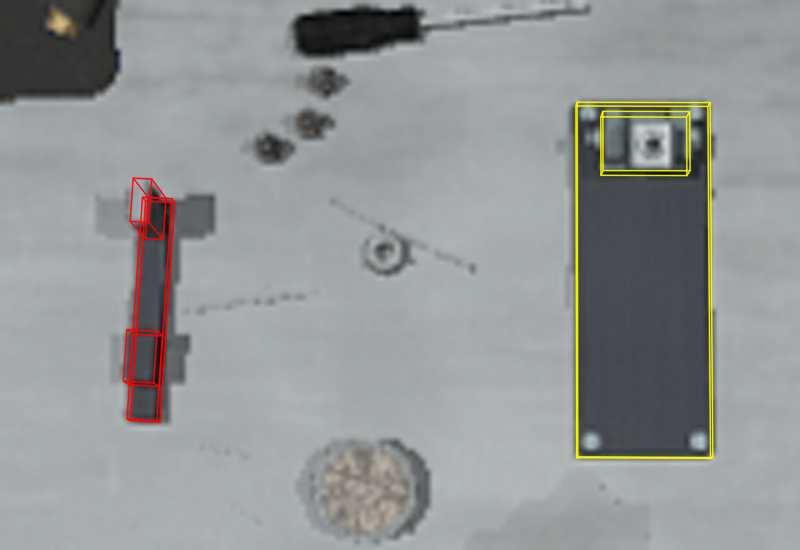

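View pics/bs.png

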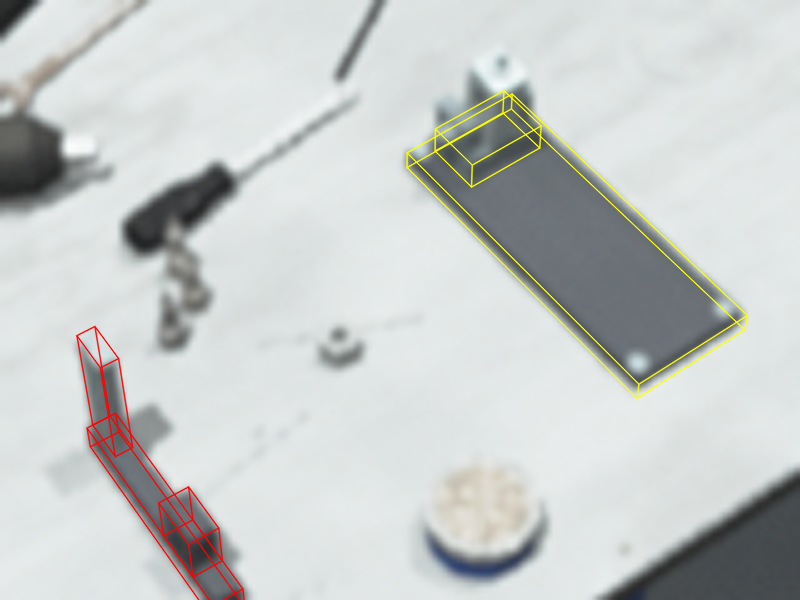

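```bash
cat >> h.py <<'E'
def go(p,yaw):
    o=env.get_obs();R=cv2.Rodrigues(o['orientation'])[0]
    d=R.T@(np.array(p)-o['tcp_pos'])/.025
    y=np.arctan2(R[1,0],R[0,0]);print('t',o['t'],'tcp',o['tcp_pos'].round(4),'yaw',round(y,4),'tilt',np.degrees(np.arccos(-R[2,2])).round(2),'F',o['wrist_force'].round(2),'gap',round(o['finger_gap'],4))
    print('shift',d.round(3),'turn',round(-np.degrees(yaw-y)/6,3))
E
python3 - <<'E'
from h import *
c=load('top0')
print(w(c,200+365/5,150+490/5,.034),w(c,200+385/5,150+252/5,.02))
go((.476,.2145,.15),-.03)
E
```

```text
[0.39075707 0.06375746 0.034     ] [0.55093391 0.05460073 0.02      ]
t 0.1 tcp [ 0.2396 -0.5768  0.2306] yaw 0.3937 tilt 0.08 F [-0.61  0.28  0.29] gap 0.0852
shift [ 20.876 -25.598   3.256] turn 4.046
```

Call:
apply_moves(
  steps=[
    [[1.0, -1.2, 0, 0.2], [2.0, -2.5, 0, 0.4], [3.0, -3.7, 0, 0.6], [4.1, -5.0, 0, 0.8], [5.1, -6.3, 0, 1.0], [6.2, -7.6, 0, 1.2], [7.3, -8.9, 0, 1.4], [8.4, -10.3, 0, 1.6]],
  ],
  grip=60,
)

```text
t: 0.9
tcp_pos: [0.3348, -0.2568, 0.2308]
orientation: [-3.121, -0.353, 0.001]
wrist_force: [1.7, -0.7, 0.2]
finger_gap: 0.0601
```

Run:
```python
from h import *
go((.476,.2145,.15),-.03)
```

```text
t 0.9 tcp [ 0.3348 -0.2568  0.2308] yaw 0.225 tilt 0.08 F [ 1.68 -0.65  0.22] gap 0.0601
shift [  9.713 -17.114   3.251] turn 2.435
```

Call:
apply_moves(
  steps=[
    [[0.8, -1.4, 0, 0.2], [1.6, -2.8, 0, 0.5], [2.4, -4.3, 0, 0.8], [3.3, -5.8, 0, 1.1], [4.1, -7.3, 0, 1.4], [5.0, -8.8, 0, 1.7], [5.8, -10.3, 0, 2.0], [6.7, -11.8, 0, 2.3]],
  ],
)

```text
t: 1.7
tcp_pos: [0.4321, 0.0696, 0.2311]
orientation: [-3.141, 0.027, 0.002]
wrist_force: [1.2, -0.6, 0.4]
finger_gap: 0.06
```

Run:
```python
from h import *
go((.476,.2145,.15),-.03)
```

```text
t 1.7 tcp [0.4321 0.0696 0.2311] yaw -0.0175 tilt 0.07 F [ 1.23 -0.56  0.44] gap 0.06
shift [ 1.658 -5.823  3.245] turn 0.12
```

Call:
apply_moves(
  steps=[
    [[0.4, -1.5, 0, 0.1], [0.8, -3.0, 0.2, 0.1], [1.2, -4.4, 0.8, 0.1], [1.5, -5.4, 1.6, 0.1], [1.65, -5.82, 2.5, 0.1], [1.65, -5.82, 3.2, 0.1], [1.65, -5.82, 4.0, 0.1], [1.65, -5.82, 4.0, 0.1]],
  ],
)

```text
t: 2.5
tcp_pos: [0.4741, 0.2135, 0.1286]
orientation: [3.14, -0.043, -0.009]
wrist_force: [-0.8, -0.6, 0.5]
finger_gap: 0.0599
```

Run:
```python
from h import *
go((.476,.2145,.02),-.03)
c=shot('top','top1');s=shot('scene','scene1')
from ov import both
both((.509,.2135,-.03),(.5385,-.1185,.018),'c','top1','scene1')
```

```text
t 2.5 tcp [0.4741 0.2135 0.1286] yaw -0.0276 tilt 0.33 F [-0.8  -0.55  0.52] gap 0.0599
shift [ 0.098 -0.05   4.345] turn 0.023
```

View pics/cs.png

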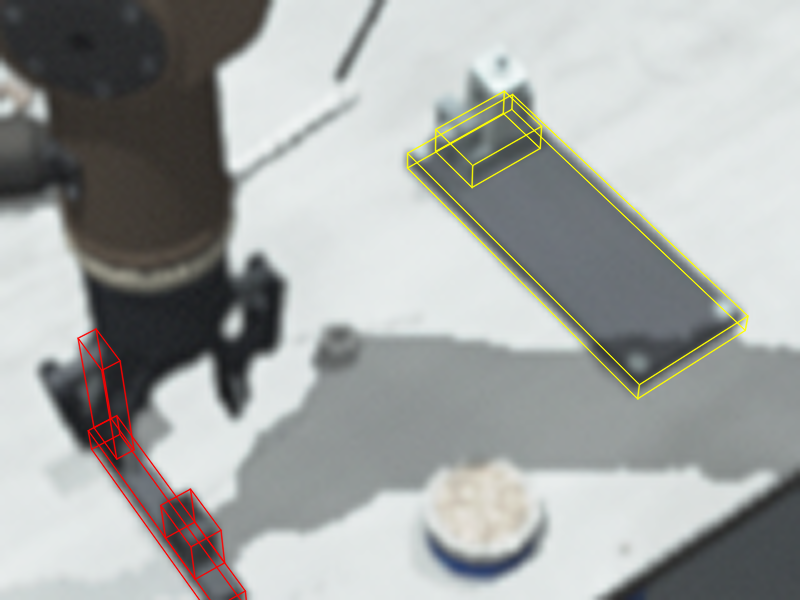

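View pics/ct.png

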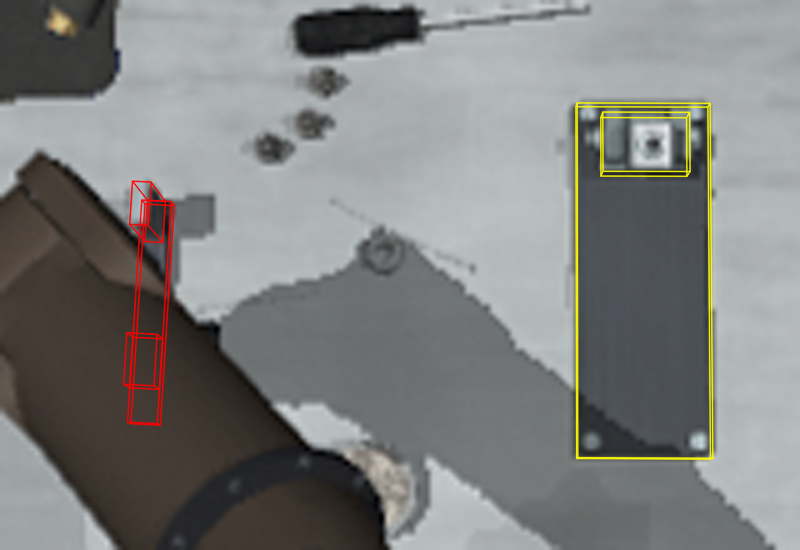

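Call:
apply_moves(
  steps=[
    [[0.05, -0.05, 1.2, 0], [0.1, -0.05, 2.4, 0], [0.1, -0.05, 3.3, 0], [0.1, -0.05, 4.0, 0], [0.1, -0.05, 4.3, 0], [0.1, -0.05, 4.35, 0], [0.1, -0.05, 4.35, 0]],
  ],
)

```text
t: 3.3
tcp_pos: [0.4786, 0.216, 0.0235]
orientation: [-3.14, 0.044, 0.001]
wrist_force: [0.2, 0.4, 0.1]
finger_gap: 0.0601
```

Run:
```python
from h import *
go((.476,.2145,.02),-.03)
s=shot('scene','scene2')
cv2.imwrite('pics/s2.png',cv2.resize(s['color'][200:300,190:300],None,fx=6,fy=6,interpolation=cv2.INTER_CUBIC))
```

```text
t 3.3 tcp [0.4786 0.216  0.0235] yaw -0.028 tilt 0.07 F [0.19 0.45 0.09] gap 0.0601
shift [-0.103  0.061  0.138] turn 0.019
```

View pics/s2.png

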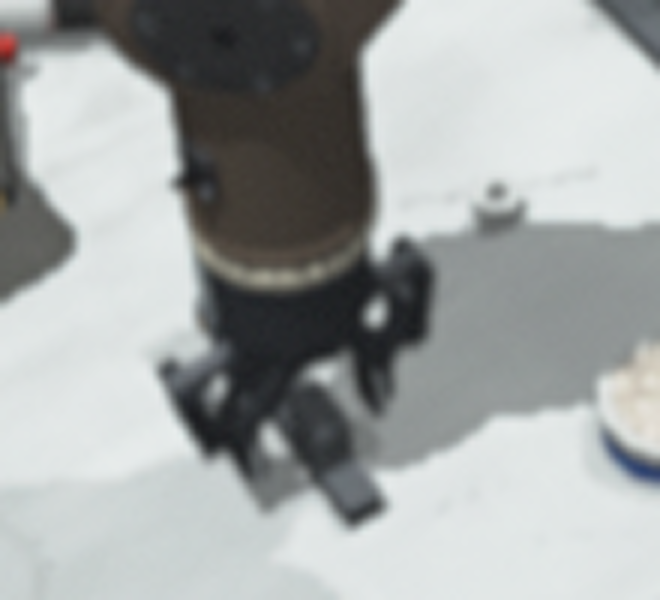

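Call:
apply_moves(
  steps=[
    [[-0.1, 0.06, 0.15, 0], [-0.1, 0.06, 0.15, 0], [-0.1, 0.06, 0.15, 0]],
  ],
)

```text
t: 3.65
tcp_pos: [0.4762, 0.2145, 0.0202]
orientation: [-3.14, 0.044, -0.0]
wrist_force: [0.8, 0.0, -0.1]
finger_gap: 0.0603
```

Call:
apply_moves(
  steps=[
    [[0, 0, 0, 0], [0, 0, 0, 0], [0, 0, 0, 0], [0, 0, 0, 0], [0, 0, 0, 0], [0, 0, 0, 0], [0, 0, 0, 0], [0, 0, 0, 0]],
  ],
  grip=8,
  newtons=70,
)

```text
t: 4.45
tcp_pos: [0.4763, 0.2144, 0.0203]
orientation: [-3.14, 0.044, -0.001]
wrist_force: [0.2, -1.1, 5.7]
finger_gap: 0.0192
```

Run:
```python
from h import *
go((.476,.2145,.07),-.03)
```

```text
t 4.45 tcp [0.4763 0.2144 0.0203] yaw -0.0282 tilt 0.07 F [ 0.16 -1.15  5.68] gap 0.0192
shift [-0.012 -0.006 -1.986] turn 0.017
```

Call:
apply_moves(
  steps=[
    [[0, 0, -0.1, 0], [0, 0, -0.4, 0], [0, 0, -0.9, 0], [0, 0, -1.5, 0], [0, 0, -2.1, 0], [0, 0, -2.6, 0], [0, 0, -2.8, 0], [0, 0, -2.8, 0]],
  ],
  grip=8,
  newtons=100,
)

```text
t: 5.25
tcp_pos: [0.4767, 0.2145, 0.0912]
orientation: [-3.14, 0.045, -0.003]
wrist_force: [-0.2, 0.0, -4.9]
finger_gap: 0.0192
```

Run:
```python
from h import *
go((.476,-.117,.09),.02)
s=shot('scene','scene3')
overlay(s,[(SQ,(.510,.2135,-.03,.07),(0,0,255))],(200,310,190,290),6,'pics/s3.png')
```

```text
t 5.25 tcp [0.4767 0.2145 0.0912] yaw -0.0285 tilt 0.13 F [-0.21  0.03 -4.92] gap 0.0192
shift [ 0.35  13.254  0.026] turn -0.463
```

View pics/s3.png

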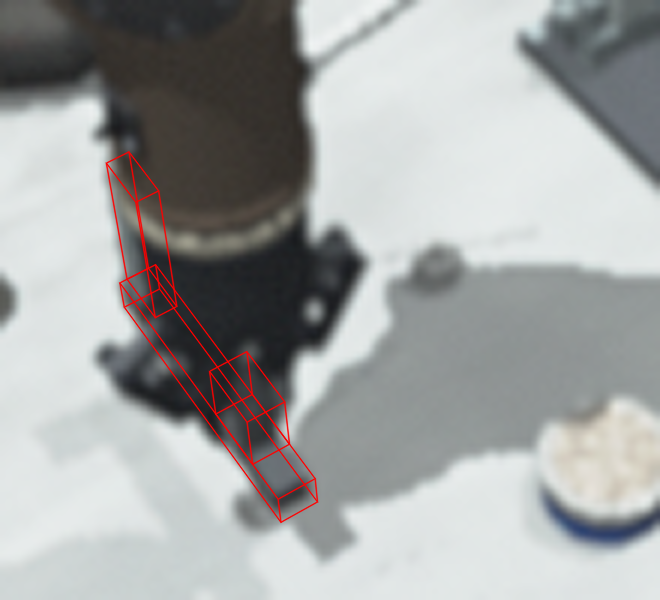

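Run:
```python
from h import *
s=load('scene3')
a=cv2.resize(s['color'][205:285,210:260],None,fx=7,fy=7,interpolation=cv2.INTER_CUBIC)
overlay(s,[(SQ,(.510,.2135,-.03,.07),(0,0,255))],(210,260,205,285),7,'pics/tmp.png')
cv2.imwrite('pics/s3b.png',np.hstack([np.clip(a*1.5,0,255).astype(np.uint8),cv2.imread('pics/tmp.png')]))
```

```text
(no output)
```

View pics/s3b.png

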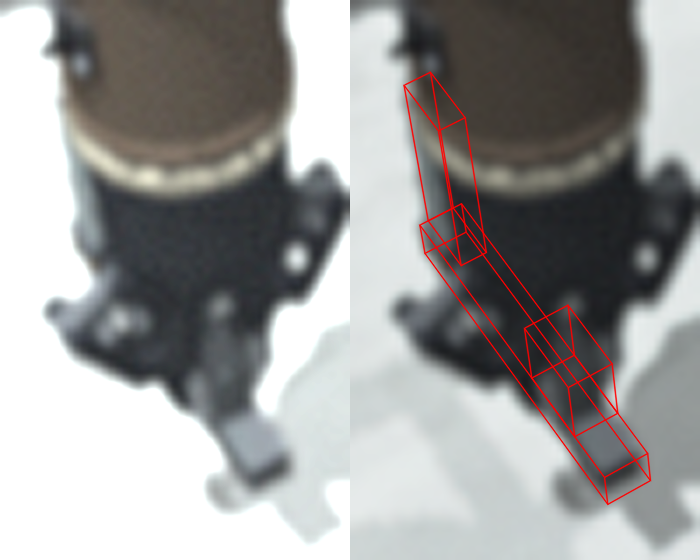

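The rear of the stock shows about 7 mm higher than the level model, so the square hangs about 8–10° nose-down in the grip. I'll grip harder, carry it gently and level it on the plate.

Call:
apply_moves(
  steps=[
    [[-0.1, 0.1, -0.1, 0], [-0.3, 0.5, -0.3, 0], [-0.5, 1.2, -0.5, 0], [-0.6, 2.2, -0.6, 0], [-0.6, 3.4, -0.6, 0], [-0.5, 4.7, -0.6, -0.1], [-0.4, 6.0, -0.6, -0.2], [-0.3, 7.3, -0.6, -0.3]],
  ],
  grip=8,
  newtons=120,
)

```text
t: 6.1
tcp_pos: [0.4626, 0.03, 0.1053]
orientation: [-3.141, -0.005, 0.0]
wrist_force: [2.4, 0.5, -4.8]
finger_gap: 0.0185
```

Run:
```python
from h import *
go((.462,-.120,.09),.018)
```

```text
t 6.1 tcp [0.4626 0.03   0.1053] yaw 0.0034 tilt 0.03 F [ 2.39  0.54 -4.82] gap 0.0185
shift [-0.044  6.     0.607] turn -0.139
```

Call:
apply_moves(
  steps=[
    [[0, 1.2, 0, 0], [0, 2.4, 0, -0.1], [0, 3.6, 0, -0.14], [0, 4.6, 0, -0.14], [0, 5.4, 0, -0.14], [-0.04, 5.85, 0.0, -0.14], [-0.04, 6.0, 0.0, -0.14], [-0.04, 6.0, 0.0, -0.14]],
  ],
)

```text
t: 6.9
tcp_pos: [0.4617, -0.1199, 0.1051]
orientation: [-3.141, -0.028, 0.001]
wrist_force: [-0.0, 0.4, -6.0]
finger_gap: 0.0184
```

Run:
```python
from h import *
go((.462,-.120,.09),.018)
s=shot('scene','scene4')
t=shot('top','top4')
a=cv2.resize(s['color'][150:250,260:370],None,fx=6,fy=6,interpolation=cv2.INTER_CUBIC)
cv2.imwrite('pics/s4.png',a)
cv2.imwrite('pics/t4.png',cv2.resize(t['color'][150:260,280:380],None,fx=5,fy=5,interpolation=cv2.INTER_CUBIC))
```

```text
t 6.9 tcp [ 0.4617 -0.1199  0.1051] yaw 0.0177 tilt 0.05 F [-0.01  0.38 -6.01] gap 0.0184
shift [0.01  0.006 0.605] turn -0.003
```

View pics/s4.png

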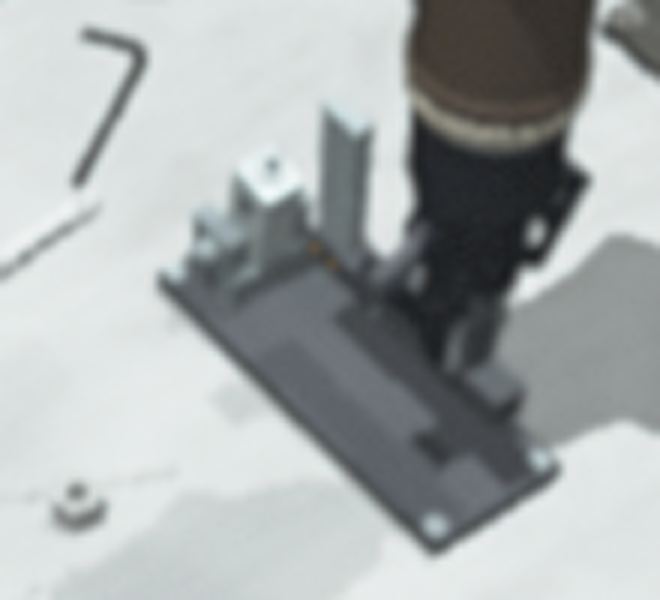

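View pics/t4.png

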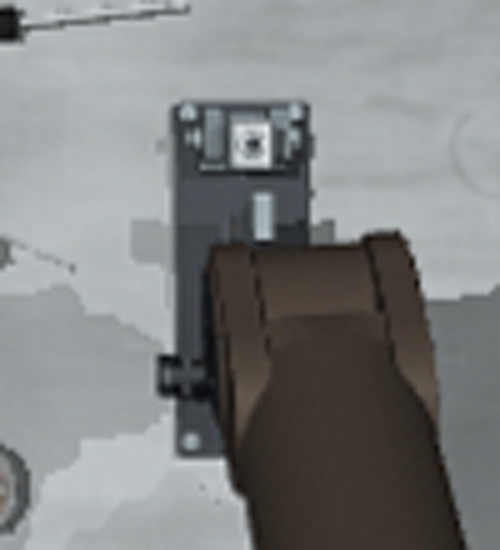

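```bash
cat >> h.py <<'E'
def TG(pts,g,yaw,pitch,loc=(-.035,0,.038)):
    from scipy.spatial.transform import Rotation as Ro
    return Ro.from_euler('ZY',[yaw,pitch]).apply(np.array(pts)-np.array(loc))+np.array(g)
def ovg(c,poses,crop,f,out):
    u0,u1,v0,v1=crop
    im=cv2.resize(c['color'][v0:v1,u0:u1],None,fx=f,fy=f,interpolation=cv2.INTER_CUBIC)
    for (g,yaw,pitch,col) in poses:
        for b in SQ:
            q=[px(c,p) for p in TG(b,g,yaw,pitch)]
            q=[(int(((a+.5-u0)*f-.5)*16),int(((d+.5-v0)*f-.5)*16)) for a,d in q]
            for i,j in ED: cv2.line(im,q[i],q[j],col,1,cv2.LINE_AA,4)
    cv2.imwrite(out,im)
E
python3 - <<'E'
from h import *
P=[((.4617,-.1199,.124),.018,p,col) for p,col in((0,(0,255,0)),(.1,(0,0,255)))]
ovg(load('scene4'),P,(260,370,150,250),6,'pics/s4o.png')
ovg(load('top4'),P,(280,380,150,260),5,'pics/t4o.png')
E
```

```text
(no output)
```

View pics/s4o.png

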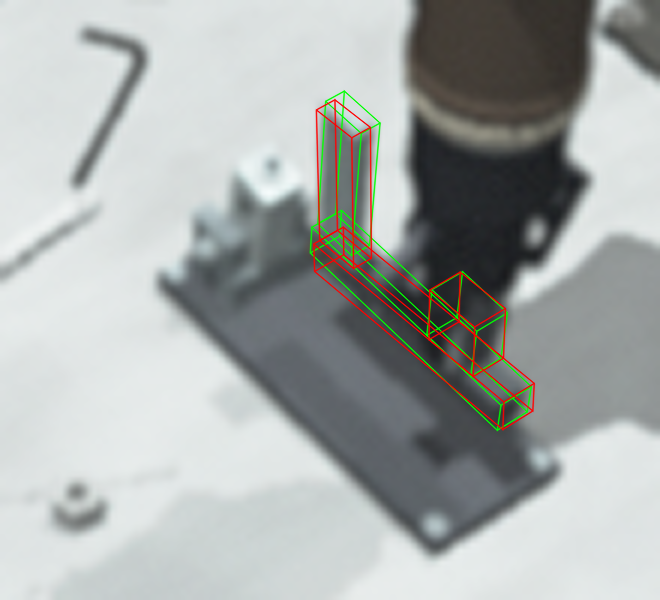

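View pics/t4o.png

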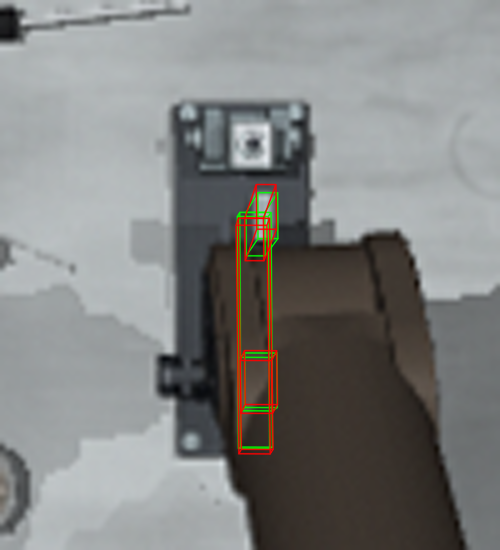

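Call:
apply_moves(
  steps=[
    [[0, 0, 0.3, 0], [0, 0, 0.8, 0], [0, 0, 1.4, 0], [0, 0, 1.9, 0], [0, 0, 2.15, 0], [0, 0, 2.3, 0], [0, 0, 2.4, 0], [0, 0, 2.5, 0]],
  ],
)

```text
t: 7.8
tcp_pos: [0.4624, -0.1187, 0.0428]
orientation: [-3.14, -0.031, -0.001]
wrist_force: [-1.1, 0.2, -6.0]
finger_gap: 0.0185
```

Call:
apply_moves(
  steps=[
    [[0, 0, 0.1, 0], [0, 0, 0.15, 0], [0, 0, 0.2, 0], [0, 0, 0.25, 0]],
  ],
)

```text
t: 8.2
tcp_pos: [0.4625, -0.1188, 0.0366]
orientation: [-3.14, -0.031, -0.001]
wrist_force: [-0.1, -1.3, -4.6]
finger_gap: 0.0187
```

Run:
```python
from h import *
go((.462,-.120,.0353),.018)
s=shot('scene','scene5')
cv2.imwrite('pics/s5.png',cv2.resize(s['color'][150:250,260:370],None,fx=6,fy=6,interpolation=cv2.INTER_CUBIC))
```

```text
t 8.2 tcp [ 0.4625 -0.1188  0.0366] yaw 0.0195 tilt 0.08 F [-0.1  -1.28 -4.64] gap 0.0187
shift [-0.022  0.048  0.052] turn 0.014
```

View pics/s5.png

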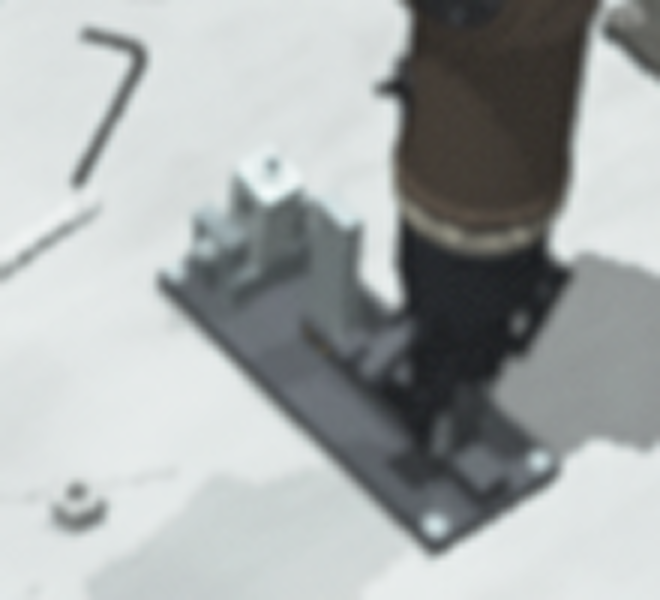

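Run:
```python
from h import *
for i,P in enumerate([0.0,.06]):
    ovg(load('scene5'),[((.4625,-.1188,.055),.019,P,(0,0,255))],(290,360,170,250),5,f'pics/x{i}.png')
a=cv2.resize(load('scene5')['color'][170:250,290:360],None,fx=5,fy=5,interpolation=cv2.INTER_CUBIC)
cv2.imwrite('pics/s5o.png',cv2.resize(np.hstack([a*1,cv2.imread('pics/x0.png'),cv2.imread('pics/x1.png')]),(800,305),interpolation=cv2.INTER_AREA))
```

```text
(no output)
```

View pics/s5o.png

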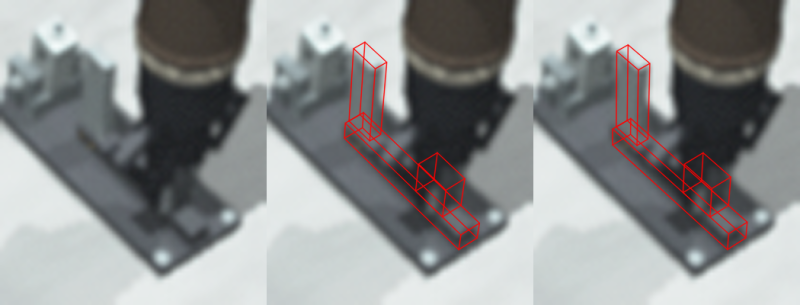

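Call:
apply_moves(
  steps=[
    [[0, 0.05, 0.04, 0], [0, 0.05, 0.08, 0], [0, 0.05, 0.08, 0]],
  ],
)

```text
t: 8.55
tcp_pos: [0.4626, -0.12, 0.0354]
orientation: [-3.141, -0.031, -0.002]
wrist_force: [-4.4, 1.0, 12.8]
finger_gap: 0.0183
```

Call:
apply_moves(
  steps=[
    [[0, 0, 0.04, 0], [0, 0, 0.08, 0], [0, 0, 0.08, 0]],
  ],
)

```text
t: 8.85
tcp_pos: [0.4626, -0.1201, 0.0354]
orientation: [3.14, 0.031, 0.003]
wrist_force: [-11.0, 1.6, 31.5]
finger_gap: 0.0185
```

Run:
```python
from h import *
go((.462,-.120,.0353),.018)
s=shot('scene','scene6');t=shot('top','top6')
ovg(s,[((.4625,-.12,.053),.019,0,(0,0,255))],(290,360,170,250),5,f'pics/x0.png')
a=cv2.resize(s['color'][170:250,290:360],None,fx=5,fy=5,interpolation=cv2.INTER_CUBIC)
ovg(s,[((.4625,-.12,.053),.019,.1,(0,0,255))],(290,360,170,250),5,f'pics/x1.png')
cv2.imwrite('pics/s6.png',np.hstack([a,cv2.imread('pics/x0.png')]))
```

```text
t 8.85 tcp [ 0.4626 -0.1201  0.0354] yaw 0.0197 tilt 0.12 F [-11.05   1.63  31.48] gap 0.0185
shift [-0.025 -0.003  0.003] turn 0.016
```

View pics/s6.png

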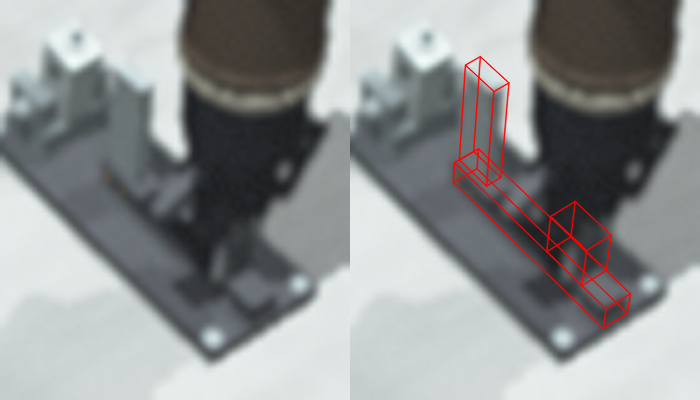

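View pics/x1.png

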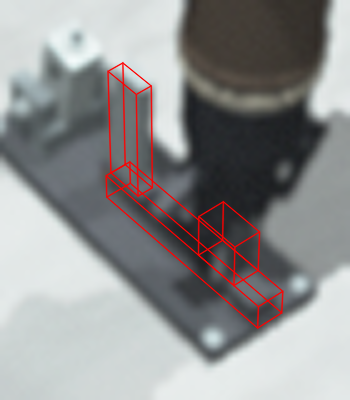

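Run:
```python
from h import *
s=load('scene6')
a=cv2.resize(s['color'][178:238,305:350],None,fx=10,fy=10,interpolation=cv2.INTER_CUBIC)
a=np.clip(a.astype(float)*1.6,0,255).astype(np.uint8)
cv2.imwrite('pics/s6z.png',a)
```

```text
(no output)
```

View pics/s6z.png

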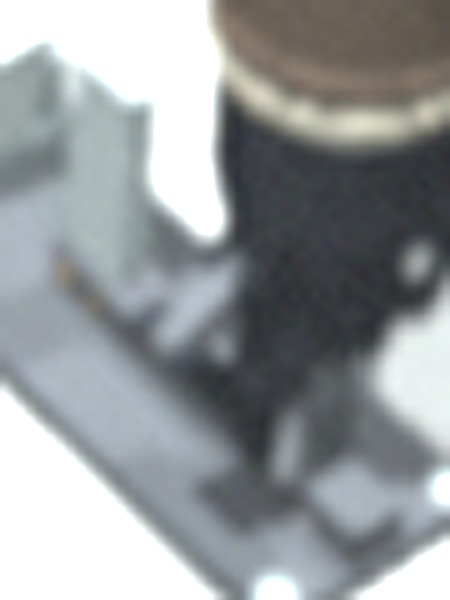

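Run:
```python
from h import *
s=load('scene6');P=cloud(s)
m=(P[...,0]>.4)&(P[...,0]<.6)&(P[...,1]>-.06)&(P[...,1]<.04)&(P[...,2]<.006)&(s['range_z']>0)
print('bench',m.sum(),P[m][:,2].mean(),P[m][:,2].std())
x0,y0,th=.5385,-.1185,.018
d=P-np.array([x0,y0,0]);X=d[...,0]*np.cos(th)+d[...,1]*np.sin(th);Y=-d[...,0]*np.sin(th)+d[...,1]*np.cos(th);Z=P[...,2]-.015
for v in range(178,238):
    L=[]
    for u in range(305,350):
        if s['range_z'][v,u]>0 and abs(Y[v,u])<.02 and -.13<X[v,u]<.07 and Z[v,u]>.006:
            L.append(f"{u}:{X[v,u]*1000:.0f},{Y[v,u]*1000:.0f},{Z[v,u]*1000:.0f}")
    if L and v%2==0: print(v,' '.join(L[:14]))
```

```text
bench 2547 -0.2761815406955268 0.33674320848321454
178 307:69,0,98 346:-114,18,262 347:-117,17,263 348:-116,13,260 349:-117,9,258
180 306:69,4,90 307:69,-0,88 308:69,-5,84 309:69,-9,82 310:67,-11,83 346:-114,16,252 347:-116,15,253 348:-115,10,249 349:-116,7,248
182 306:67,5,83 307:64,3,85 308:66,-3,79 309:66,-7,77 314:34,0,109 315:31,-2,110 316:29,-4,110 346:-113,15,243 347:-115,13,243 348:-116,10,243 349:-117,7,241
184 305:66,10,79 306:67,5,75 307:66,1,73 308:68,-5,67 309:68,-9,64 313:28,9,110 314:26,7,111 315:23,6,113 316:24,0,108 317:24,-4,105 318:20,-4,109 344:-111,19,235 345:-113,18,236 346:-116,17,239
186 305:69,6,64 306:69,2,62 307:68,-1,60 308:70,-7,55 309:66,-8,57 312:29,11,102 314:26,7,102 315:19,8,109 316:18,5,107 317:14,4,110 318:16,-1,105 319:9,0,112 320:9,-4,109 344:-111,19,228
188 305:70,6,54 312:32,9,88 313:29,8,90 314:23,8,96 315:21,6,96 316:15,7,103 317:9,9,109 318:8,5,107 319:5,4,109 320:5,-0,106 345:-114,16,220 346:-118,16,224 347:-115,9,216 348:-116,6,215
190 312:34,6,76 313:27,9,84 314:22,9,88 315:19,8,90 316:15,7,93 317:12,5,94 318:9,3,96 319:5,3,99 320:11,-6,8
[... 2782 characters left out ...]
:-64,12,6 332:-85,20,32 333:-85,16,29 334:-86,13,29 335:-87,10,27 336:-89,7,27 337:-92,5,28 338:-93,2,27 339:-93,-3,24 340:-94,-6,23
226 331:-75,13,7 332:-80,14,13 333:-80,9,9 334:-86,11,17 335:-91,12,23 336:-94,11,25 337:-93,5,20 338:-98,6,25 339:-96,-1,18 340:-100,-1,22 341:-104,-1,26 342:-102,-7,20
228 334:-86,11,7 335:-93,13,16 336:-97,13,19 337:-100,11,21 338:-101,8,19 339:-103,6,20 340:-105,4,21 341:-107,1,21 342:-110,-1,22 343:-108,-7,15 344:-112,-7,20
230 334:-93,16,7 336:-99,13,12 337:-102,13,15 338:-107,13,19 339:-107,9,16 340:-113,10,23 341:-112,5,18 342:-116,5,24 343:-116,0,19 344:-115,-5,14
232 338:-107,12,10 339:-112,12,14 340:-114,10,15 341:-114,6,12 342:-114,1,7 343:-116,-1,7
```

The depth cloud shows the square standing level on the plate. The blade's back face stays at X≈6 mm over its whole height, the stock top is at about 20 mm, and the heel is at X≈34 mm, so about 36 mm remain to the foot. Next I slide it forward.

Call:
apply_moves(
  steps=[
    [[0.1, 0, -0.02, 0], [0.25, 0, -0.02, 0], [0.45, 0, -0.02, 0], [0.65, 0, -0.02, 0], [0.85, 0, -0.02, 0], [1.0, 0, -0.02, 0]],
  ],
)

```text
t: 9.55
tcp_pos: [0.4882, -0.1195, 0.0357]
orientation: [3.141, 0.031, 0.003]
wrist_force: [-0.1, 0.9, -5.5]
finger_gap: 0.0185
```

```bash
cat > chk.py <<'E'
from h import *
import sys
go((.499,-.119,.0353),.018)
def chk(tag):
    s=shot('scene',tag);P=cloud(s)
    x0,y0,th=.5385,-.1185,.018
    d=P-np.array([x0,y0,0]);X=d[...,0]*np.cos(th)+d[...,1]*np.sin(th);Y=-d[...,0]*np.sin(th)+d[...,1]*np.cos(th);Z=P[...,2]-.015
    cv2.imwrite(f'pics/{tag}c.png',cv2.resize(s['color'][150:250,260:370],None,fx=6,fy=6,interpolation=cv2.INTER_CUBIC))
    return s,X*1000,Y*1000,Z*1000
s,X,Y,Z=chk(sys.argv[1])
xb=-77+float(sys.argv[2])+82  # expected blade back
ok=s['range_z']>0
for a,b in((25,45),(45,65),(65,85),(85,105)):
    m=ok&(abs(Y)<5)&(Z>a)&(Z<b)&(abs(X-xb)<8)
    print('blade back z',a,b,m.sum(),np.median(X[m]).round(1))
m=ok&(abs(Y-1)<7)&(abs(X-xb-14)<8)&(abs(Z-110)<8);print('blade top',m.sum(),np.median(Z[m]),np.median(Y[m]))
m=ok&(abs(Y-1)<6)&(X<xb-107)&(X>xb-122)&(abs(Z-20)<7);print('stock rear top',m.sum(),np.median(Z[m]))
m=ok&(abs(Y)<10)&(X>45)&(X<95)&(Z>80)&(Z<96);print('post top',m.sum(),np.median(X[m]),np.median(Z[m]))
E
python3 chk.py scene7 24
```

```text
t 9.55 tcp [ 0.4882 -0.1195  0.0357] yaw 0.0198 tilt 0.11 F [-0.05  0.89 -5.53] gap 0.0185
shift [ 0.432 -0.011  0.016] turn 0.017
blade back z 25 45 9 31.9
blade back z 45 65 9 32.7
blade back z 65 85 8 32.9
blade back z 85 105 10 33.1
blade top 14 109.40904982776374 3.310684208275873
stock rear top 12 18.872559101204715
post top 46 76.69490859316701 90.29516827997331
```

View pics/scene7c.png

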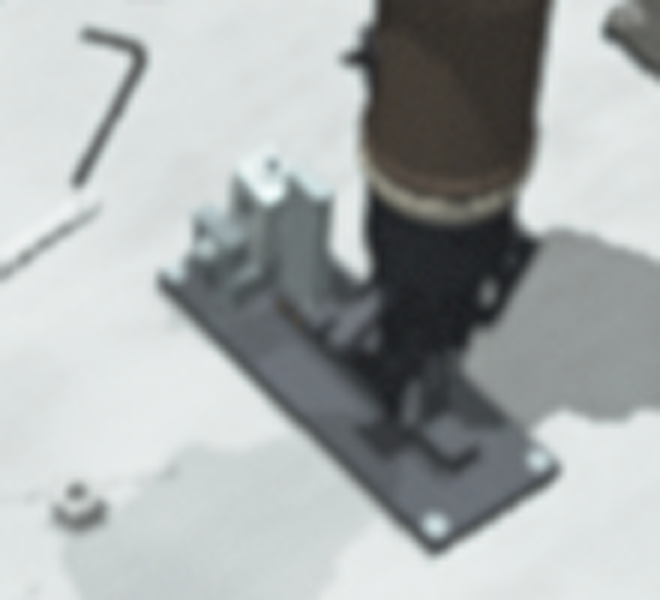

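Call:
apply_moves(
  steps=[
    [[0.05, 0, 0.05, 0], [0.1, 0, 0.07, 0], [0.2, 0, 0.08, 0], [0.25, 0, 0.08, 0]],
  ],
)

```text
t: 10.0
tcp_pos: [0.4943, -0.1196, 0.0354]
orientation: [3.139, 0.031, 0.002]
wrist_force: [-13.3, -0.2, 28.7]
finger_gap: 0.0188
```

Call:
apply_moves(
  steps=[
    [[0.05, 0, 0.02, 0], [0.1, 0, 0.02, 0], [0.15, 0, 0.03, 0], [0.18, 0, 0.03, 0]],
  ],
)

```text
t: 10.4
tcp_pos: [0.4984, -0.1194, 0.0342]
orientation: [3.14, 0.031, 0.001]
wrist_force: [-1.7, 3.3, -3.5]
finger_gap: 0.0184
```

```bash
python3 chk.py scene8 36
```

```text
t 10.4 tcp [ 0.4984 -0.1194  0.0342] yaw 0.0199 tilt 0.11 F [-1.67  3.32 -3.47] gap 0.0184
shift [ 0.024 -0.016 -0.044] turn 0.018
blade back z 25 45 10 38.3
blade back z 45 65 10 39.0
blade back z 65 85 9 39.7
blade back z 85 105 9 40.6
blade top 16 109.75252045726117 2.2611348058184166
stock rear top 12 22.469420351923755
post top 38 76.75490842163163 88.76094890486442
```

View pics/scene8c.png

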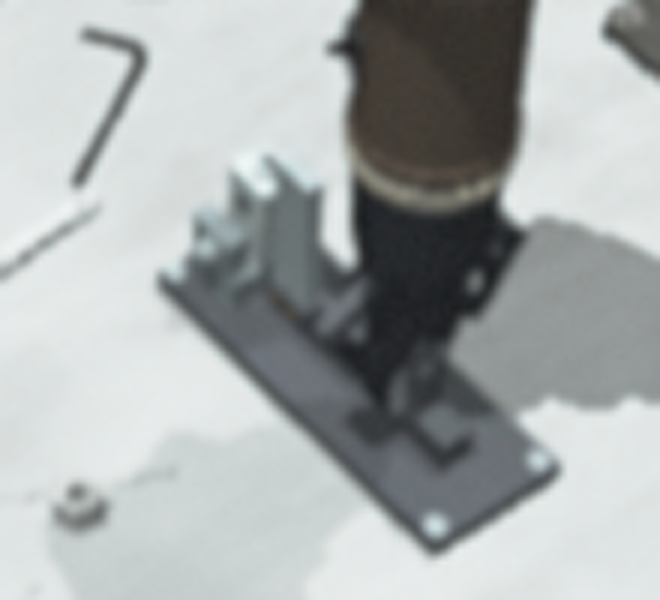

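Call:
apply_moves(
  steps=[
    [[0.04, 0, 0.05, 0], [0.08, 0, 0.08, 0], [0.1, 0, 0.08, 0], [0.1, 0, 0.08, 0]],
  ],
)

```text
t: 10.85
tcp_pos: [0.5015, -0.1193, 0.0322]
orientation: [3.14, 0.031, 0.002]
wrist_force: [0.0, -0.5, -4.8]
finger_gap: 0.0182
```

```bash
python3 chk.py scene9 38
```

```text
t 10.85 tcp [ 0.5015 -0.1193  0.0322] yaw 0.0198 tilt 0.12 F [ 0.03 -0.52 -4.77] gap 0.0182
shift [-0.101 -0.016 -0.123] turn 0.017
blade back z 25 45 9 36.8
blade back z 45 65 3 37.8
blade back z 65 85 10 36.7
blade back z 85 105 8 37.0
blade top 12 111.8158855475879 4.23944318692507
stock rear top 15 23.376875648935933
post top 39 73.81867819215918 89.18569603143307
```

View pics/scene9c.png

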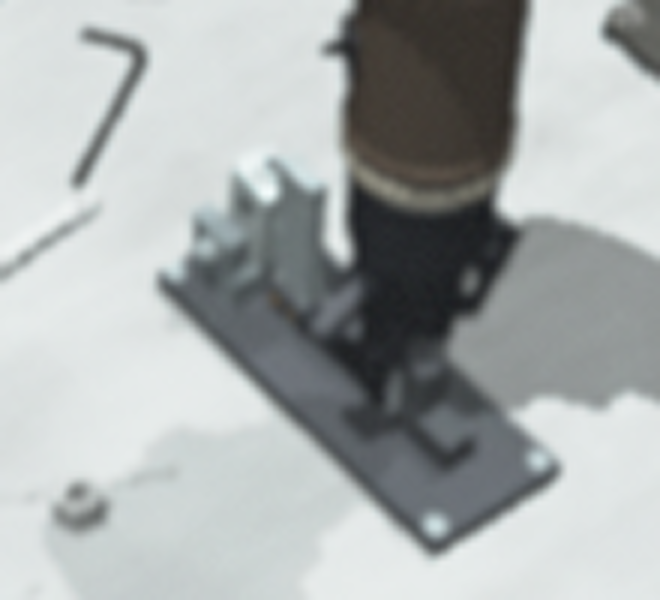

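Run:
```python
from h import *
im=[]
for n in('scene7','scene8','scene9'):
    s=load(n); im.append(cv2.resize(s['color'][170:232,294:338],None,fx=6,fy=6,interpolation=cv2.INTER_CUBIC))
cv2.imwrite('pics/cmp.png',np.clip(np.hstack(im)*1.4,0,255).astype(np.uint8))
```

```text
(no output)
```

View pics/cmp.png

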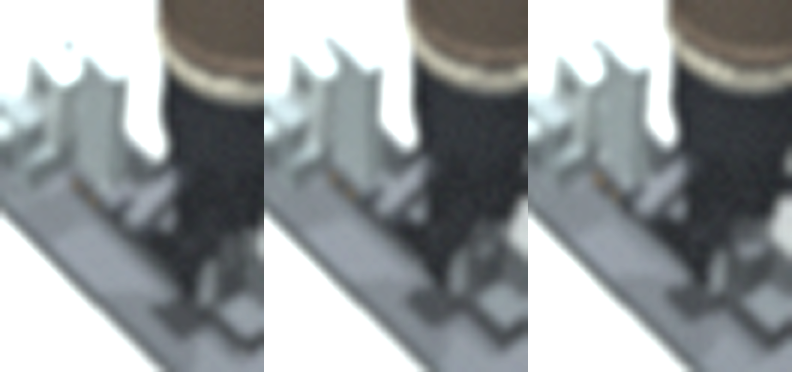

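```bash
cat > fit.py <<'E'
from h import *
from scipy.optimize import least_squares
from scipy.spatial.transform import Rotation as Ro
import sys
BX=[((0,0,.01),(.075,.01,.01)),((.061,0,.065),(.014,.006,.045)),((-.035,0,.0375),(.017,.01,.0175))]
def sdf(p):
    d=[]
    for c,h in BX:
        q=abs(p-np.array(c))-np.array(h)
        d.append(np.linalg.norm(np.maximum(q,0),axis=1)+np.minimum(q.max(1),0))
    return np.min(d,0)
def fitsq(tag,xh,rng=None):
    s=load(tag);P=cloud(s)
    x0,y0,th=.5385,-.1185,.018
    d=P-np.array([x0,y0,.015]);X=d[...,0]*np.cos(th)+d[...,1]*np.sin(th);Y=-d[...,0]*np.sin(th)+d[...,1]*np.cos(th);Z=d[...,2]
    ok=s['range_z']>0
    Q=np.stack([X,Y,Z],-1)
    xc=xh-.075
    loc=Q-np.array([xc,0.001,0])
    # select: stock (z<30) excluding near z0, blade z>30 x region, lug excluded if fingers: keep |y|<.011, z<.056
    m=ok&(abs(loc[...,1])<.016)&(((loc[...,2]>.006)&(loc[...,2]<.028)&(abs(loc[...,0])<.08)&~((loc[...,0]>-.065)&(loc[...,0]<.02)))|((loc[...,2]>.02)&(loc[...,2]<.118)&(loc[...,0]>.038)&(loc[...,0]<.081)))
    pts=Q[m]
    def res(p):
        R=Ro.from_euler('ZY',[p[3],p[4]])
        return sdf(R.inv().apply(pts-p[:3]-0)) if 1 else 0
    r=least_squares(res,[xc,.001,0,0,0],loss='soft_l1',f_scale=.0015)
    p=r.x;heel=Ro.from_euler('ZY',[p[3],p[4]]).apply([.075,0,0])+p[:3]
    cov=np.sqrt(np.diag(np.linalg.inv(r.jac.T@r.jac))*np.mean(r.fun**2))
    print(tag,len(pts),'heel-corner mm',((heel-np.array([.07,0,0]))*1000).round(2),'yaw,pitch deg',np.degrees(p[3:]).round(2),'rms',np.sqrt(np.mean(res(p)**2)*1e6).round(2),'sd',(cov[:3]*1000).round(2),np.degrees(cov[3:]).round(2))
    return Q,ok
if __name__=='__main__':
    for a in sys.argv[1:]:
        t,x=a.split(':');fitsq(t,float(x)/1000)
E
python3 fit.py scene6:34 scene7:60 scene8:68 scene9:66
```

```text
scene6 275 heel-corner mm [-35.17   1.64   0.58] yaw,pitch deg [-0.51 -0.36] rms 1.68 sd [0.39 0.29 0.38] [0.29 0.31]
scene7 267 heel-corner mm [-10.51   1.27   0.74] yaw,pitch deg [-0.67  0.47] rms 1.85 sd [0.45 0.36 0.46] [0.34 0.36]
scene8 302 heel-corner mm [-2.94  1.95  0.91] yaw,pitch deg [0.33 0.79] rms 2.63 sd [0.62 0.49 0.57] [0.46 0.43]
scene9 301 heel-corner mm [-5.38  2.9   2.93] yaw,pitch deg [0.86 0.61] rms 2.43 sd [0.51 0.45 0.53] [0.43 0.39]
```

```bash
python3 chk.py scene10 34; python3 fit.py scene10:66
python3 - <<'E'
from h import *
t=shot('top','top10')
s=load('scene10')
cv2.imwrite('pics/t10.png',np.hstack([cv2.resize(t['color'][160:250,300:360],None,fx=6,fy=6,interpolation=cv2.INTER_CUBIC),cv2.resize(s['color'][155:245,280:350],None,fx=6,fy=6,interpolation=cv2.INTER_CUBIC)]))
print(env.get_obs())
E
```

```text
t 10.9 tcp [ 0.5015 -0.1193  0.0323] yaw 0.0197 tilt 0.12 F [ 0.22  0.33 -5.67] gap 0.0187
shift [-0.099 -0.016 -0.122] turn 0.017
blade back z 25 45 11 35.1
blade back z 45 65 5 37.3
blade back z 65 85 7 36.6
blade back z 85 105 12 37.0
blade top 14 112.68469967950053 3.9945389974157033
stock rear top 14 23.76273447460907
post top 32 75.29014858215436 89.0665981156161
scene10 299 heel-corner mm [-5.22  2.55  2.65] yaw,pitch deg [0.77 0.59] rms 2.6 sd [0.62 0.46 0.56] [0.43 0.44]
{'t': 11.0, 'joint_pos': array([ 0.39591106,  0.55038762, -0.3600504 ,  2.01714429,  0.32257717,
        0.62684826, -1.72968796]), 'joint_vel': array([ 0.00070561, -0.00143208, -0.00030384,  0.00110226,  0.00043413,
        0.00133116, -0.00166807]), 'joint_efforts': array([-1.74494792e-02, -6.44657707e+01, -5.40578216e+00, -2.09285349e+01,
        3.64120875e-02, -1.92759200e-01, -2.13397709e-05]), 'tcp_pos': array([ 0.50132853, -0.11934025,  0.03228258]), 'orientation': array([3.13961275e+00, 3.11203628e-02, 1.64650459e-03]), 'wrist_force': array([-0.56531018,  0.09315507, -5.41312579]), 'moment': array([0.02244987, 0.13456622, 0.01836615]), 'finger_gap': 0.018452259176077523}
```

View pics/t10.png

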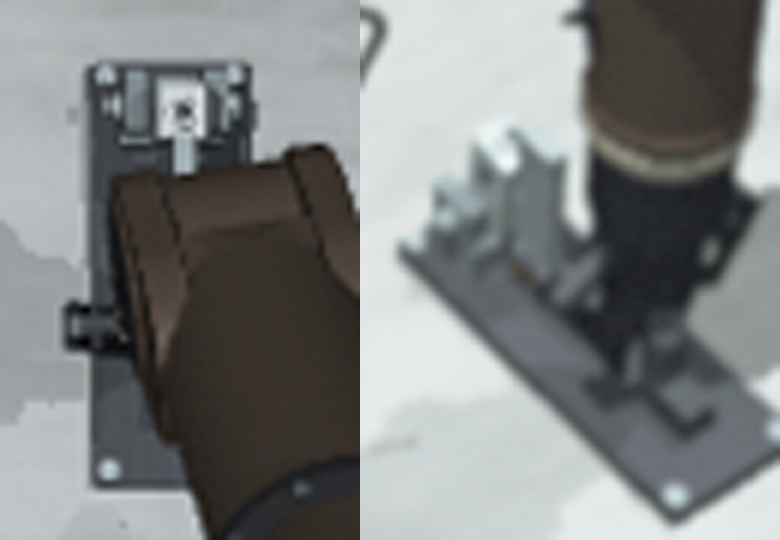

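Call:
apply_moves(
  steps=[
    [[0, 0, 0.03, 0], [0, 0, 0.05, 0]],
  ],
  grip=0,
  newtons=120,
)

```text
t: 11.2
tcp_pos: [0.5014, -0.1194, 0.031]
orientation: [3.14, 0.031, 0.002]
wrist_force: [0.0, 0.0, -5.0]
finger_gap: 0.0184
```

```bash
python3 chk.py scene11 34; python3 fit.py scene11:66
```

```text
t 11.2 tcp [ 0.5014 -0.1194  0.031 ] yaw 0.0197 tilt 0.12 F [ 0.03  0.03 -5.01] gap 0.0184
shift [-0.094 -0.016 -0.171] turn 0.017
blade back z 25 45 10 36.4
blade back z 45 65 9 37.0
blade back z 65 85 8 37.1
blade back z 85 105 13 37.7
blade top 18 109.34446319391668 3.56476470210491
stock rear top 12 22.21822092748164
post top 42 75.19930131605187 89.43049747569196
scene11 293 heel-corner mm [-5.57  2.55  0.84] yaw,pitch deg [-0.21  0.95] rms 2.53 sd [0.56 0.53 0.56] [0.49 0.42]
```

Run:
```python
from h import *
x0,y0,th=.5385,-.1185,.018
for tag in('scene0','scene6','scene8','scene9','scene11'):
    s=load(tag);P=cloud(s)
    d=P-np.array([x0,y0,.015]);X=(d[...,0]*np.cos(th)+d[...,1]*np.sin(th))*1000;Y=(-d[...,0]*np.sin(th)+d[...,1]*np.cos(th))*1000;Z=d[...,2]*1000
    ok=s['range_z']>0
    m=ok&(abs(X-70)<7)&(Z>4)&(Z<20)&(Y>14)&(Y<27)
    out=['foot',m.sum(),np.median(X[m]).round(1)]
    m=ok&(abs(Y)<12)&(X>50)&(X<80)&(Z>40)&(Z<84)
    if m.sum()>8:
        # robust line X = a + b*(Z-35)
        from scipy.optimize import least_squares
        r=least_squares(lambda p:p[0]-p[1]*(Z[m]-35)-X[m],[70,.1],loss='soft_l1',f_scale=1.5)
        out+=['post',m.sum(),r.x.round(3)]
    m=ok&(abs(Y)<40)&(X>-115)&(X<60)&(abs(Z)<5)
    out+=['plate z',np.median(Z[m]).round(2)]
    print(tag,*out)
    if tag=='scene0':
        m=ok&(abs(Z)<4)
        for lo,hi in((-30,0),(0,30)):
            k=m&(Y>lo)&(Y<hi)&(X<-90);print('plate rear edge',np.sort(X[k])[:6].round(1))
        m2=ok&(abs(Z)<4)&(abs(X)<100);print('sides',np.percentile(Y[m2&(abs(Y)<60)],[0.5,99.5]).round(1))
```

```text
scene0 foot 7 71.9 post 41 [72.823  0.176] plate z -0.19
plate rear edge [-119.5 -118.3 -117.9 -117.5 -117.2 -116.6]
plate rear edge [-603.1 -118.3 -118.3 -117.7 -116.8 -116.5]
sides [-43.7  46.7]
scene6 foot 11 73.0 post 46 [70.996  0.079] plate z -0.15
scene8 foot 11 72.4 post 42 [58.386 -0.09 ] plate z -0.08
scene9 foot 14 72.5 post 42 [59.358 -0.061] plate z -0.14
scene11 foot 9 71.6 post 43 [ 6.1293e+01 -1.5000e-02] plate z -0.08
```

Call:
apply_moves(
  steps=[
    [[0.03, 0, 0.02, 0], [0.06, 0, 0.04, 0], [0.08, 0, 0.04, 0]],
  ],
)

```text
t: 11.55
tcp_pos: [0.5029, -0.1193, 0.0298]
orientation: [3.14, 0.031, 0.0]
wrist_force: [-2.9, 0.1, -3.0]
finger_gap: 0.0186
```

```bash
sed -i 's/x0,y0,th=.5385/x0,y0,th=.5405/' fit.py
python3 - <<'E'
from h import *
shot('scene','scene12'); go((.5015,-.119,.0353),.018)
from fit import fitsq
fitsq('scene12',.066)
fitsq('scene11',.064)
print(env.get_obs()['moment'])
E
```

```text
t 11.6 tcp [ 0.503  -0.1193  0.0298] yaw 0.0197 tilt 0.11 F [-2.13 -1.41 -5.04] gap 0.0183
shift [-0.059 -0.014 -0.218] turn 0.016
scene12 297 heel-corner mm [-5.06  3.06  0.97] yaw,pitch deg [0.69 0.07] rms 2.75 sd [0.64 0.71 0.58] [0.68 0.46]
scene11 293 heel-corner mm [-7.63  2.57  0.84] yaw,pitch deg [-0.31  1.02] rms 2.53 sd [0.56 0.52 0.57] [0.49 0.42]
[ 0.01161243  0.42634479 -0.05842278]
```

Call:
apply_moves(
  steps=[
    [[0.03, 0, 0.02, 0], [0.06, 0, 0.04, 0], [0.08, 0, 0.05, 0]],
  ],
)

```text
t: 11.9
tcp_pos: [0.5051, -0.1194, 0.0289]
orientation: [3.139, 0.031, 0.001]
wrist_force: [-6.4, 0.2, 4.9]
finger_gap: 0.018
```

Run:
```python
from h import *
shot('scene','scene13'); go((.5015,-.119,.0353),.018)
from fit import fitsq
fitsq('scene13',.068)
print(env.get_obs()['moment'])
```

```text
t 11.95 tcp [ 0.5051 -0.1194  0.0289] yaw 0.0196 tilt 0.13 F [-5.46 -0.95  4.08] gap 0.0185
shift [-0.145 -0.018 -0.256] turn 0.016
scene13 310 heel-corner mm [-3.86  2.8  -0.08] yaw,pitch deg [0.74 0.73] rms 2.63 sd [0.59 0.48 0.53] [0.45 0.42]
[-0.00177945  0.32595774  0.00961112]
```

Call:
apply_moves(
  steps=[
    [[0.03, 0, 0.03, 0], [0.06, 0, 0.04, 0], [0.09, 0, 0.04, 0]],
  ],
)

```text
t: 12.25
tcp_pos: [0.5073, -0.1195, 0.0287]
orientation: [3.139, 0.031, 0.001]
wrist_force: [-8.5, 0.3, 11.6]
finger_gap: 0.0183
```

Run:
```python
from h import *
shot('scene','scene14'); go((.5015,-.119,.0353),.018)
from fit import fitsq
fitsq('scene14',.068)
print(env.get_obs()['moment'])
```

```text
t 12.3 tcp [ 0.5074 -0.1195  0.0287] yaw 0.0196 tilt 0.16 F [-8.35  0.03 11.24] gap 0.0187
shift [-0.235 -0.023 -0.264] turn 0.015
scene14 297 heel-corner mm [-1.06  2.82  1.15] yaw,pitch deg [ 0.74 -0.51] rms 2.34 sd [0.54 0.64 0.46] [0.62 0.37]
[0.09728405 0.74470909 0.05590106]
```

Call:
apply_moves(
  steps=[
    [[0.03, 0, 0.03, 0], [0.06, 0, 0.04, 0], [0.08, 0, 0.04, 0]],
  ],
)

```text
t: 12.6
tcp_pos: [0.5095, -0.1196, 0.0285]
orientation: [3.138, 0.03, 0.002]
wrist_force: [-7.9, 0.7, 12.9]
finger_gap: 0.0185
```

Run:
```python
from h import *
shot('scene','scene15'); go((.5015,-.119,.0353),.018)
from fit import fitsq
fitsq('scene15',.069)
print(env.get_obs()['moment'])
```

```text
t 12.65 tcp [ 0.5095 -0.1196  0.0285] yaw 0.0192 tilt 0.2 F [-6.61 -0.3  10.26] gap 0.0184
shift [-0.32  -0.028 -0.272] turn 0.011
scene15 293 heel-corner mm [-0.26  2.58  0.1 ] yaw,pitch deg [0.47 0.4 ] rms 2.46 sd [0.56 0.51 0.55] [0.49 0.41]
[ 0.21381591  1.10067279 -0.17843502]
```

Call:
apply_moves(
  steps=[
    [[0.04, 0, 0.03, 0], [0.08, 0, 0.04, 0], [0.12, 0, 0.04, 0], [0.12, 0, 0.04, 0]],
  ],
)

```text
t: 13.05
tcp_pos: [0.5101, -0.1198, 0.0285]
orientation: [3.137, 0.029, -0.004]
wrist_force: [-16.3, 1.0, 24.2]
finger_gap: 0.0183
```

Run:
```python
from h import *
shot('scene','scene16'); go((.5015,-.119,.0353),.018)
from fit import fitsq
fitsq('scene16',.070)
print(env.get_obs()['moment'])
s=load('scene16')
cv2.imwrite('pics/s16.png',cv2.resize(s['color'][155:245,275:355],None,fx=7,fy=6.6,interpolation=cv2.INTER_CUBIC))
```

```text
t 13.1 tcp [ 0.5101 -0.1198  0.0285] yaw 0.0188 tilt 0.29 F [-16.78   1.09  23.16] gap 0.0182
shift [-0.345 -0.035 -0.272] turn 0.008
scene16 294 heel-corner mm [0.98 2.77 0.88] yaw,pitch deg [ 0.86 -0.04] rms 2.4 sd [0.58 0.45 0.61] [0.42 0.45]
[0.33678124 2.839771   0.03538034]
```

View pics/s16.png

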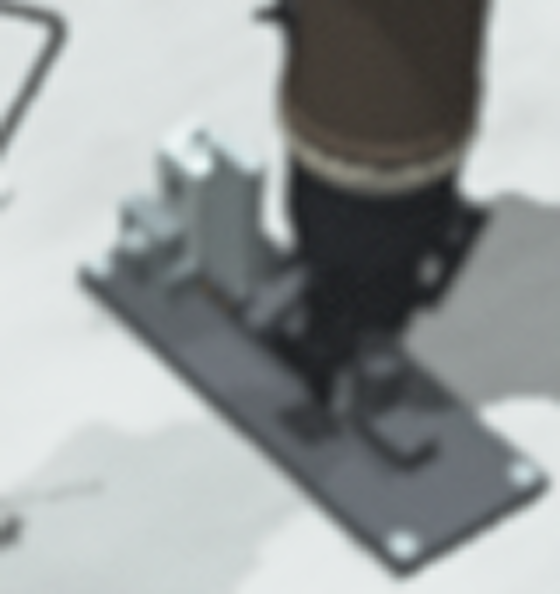

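Call:
apply_moves(
  steps=[
    [[0.05, 0, 0.02, 0], [0.1, 0, 0.02, 0], [0.15, 0, 0.02, 0], [0.15, 0, 0.02, 0]],
  ],
)

```text
t: 13.5
tcp_pos: [0.51, -0.1198, 0.0285]
orientation: [3.136, 0.029, -0.014]
wrist_force: [-21.3, 0.5, 22.9]
finger_gap: 0.0184
```

Run:
```python
from h import *
for i in range(8):
    shot('scene',f'scene17{i}'); o=env.get_obs(); print(o['t'],o['tcp_pos'].round(4),o['wrist_force'].round(1),o['moment'].round(2))
from fit import fitsq
fitsq('scene170',.070);fitsq('scene177',.070)
```

```text
13.55 [ 0.51   -0.1198  0.0285] [-21.    0.7  23.9] [ 0.47  3.09 -0.04]
13.6 [ 0.51   -0.1198  0.0285] [-21.9   0.5  23. ] [ 0.49  3.07 -0.  ]
13.65 [ 0.51   -0.1198  0.0285] [-21.1   1.2  23.1] [0.48 3.09 0.01]
13.7 [ 0.51   -0.1198  0.0285] [-21.9   0.5  22.1] [ 0.5   3.06 -0.  ]
13.75 [ 0.51   -0.1197  0.0285] [-21.    0.6  22.9] [0.48 3.03 0.04]
13.8 [ 0.51   -0.1198  0.0285] [-21.8   0.5  23.3] [ 0.49  3.05 -0.08]
13.85 [ 0.51   -0.1198  0.0285] [-21.3   1.3  23.2] [0.49 3.04 0.06]
13.9 [ 0.51   -0.1198  0.0285] [-22.3   0.8  22.9] [0.48 3.09 0.04]
scene170 284 heel-corner mm [ 0.57  2.58 -0.24] yaw,pitch deg [1.38 0.36] rms 2.39 sd [0.59 0.58 0.59] [0.55 0.47]
scene177 285 heel-corner mm [0.76 2.8  0.73] yaw,pitch deg [1.11 0.05] rms 2.25 sd [0.54 0.43 0.52] [0.41 0.39]
```

Run:
```python
from h import *
t=shot('top','top18');a=load('top0')
cv2.imwrite('pics/fin.png',np.vstack([cv2.resize(x['color'][100:260,140:440],(750,290)) for x in(a,t)]))
s=load('scene177');P=cloud(s);d=P-np.array([.5405,-.1185,.015]);th=.018
X=(d[...,0]*np.cos(th)+d[...,1]*np.sin(th))*1000;Y=(-d[...,0]*np.sin(th)+d[...,1]*np.cos(th))*1000;Z=d[...,2]*1000
m=(Y>7)&(Y<14)&(X>70)&(X<100)&(Z>52)&(Z<92)
# post left side front edge: smallest X per height band
for lo in(50,60,70,80):
    k=(Y>7)&(Y<16)&(X>62)&(X<102)&(Z>lo)&(Z<lo+10);print(lo,k.sum(),np.percentile(X[k],[5,95]).round(1) if k.sum() else '')
k=(abs(Y)<14)&(X>60)&(X<110)&(abs(Z-88)<3);print('top',k.sum(),X[k].min().round(1),X[k].max().round(1))
```

```text
50 14 [65.3 96.4]
60 16 [69.9 94.5]
70 15 [65.4 94.4]
80 25 [66.8 95.9]
top 25 60.7 97.1
```

View pics/fin.png

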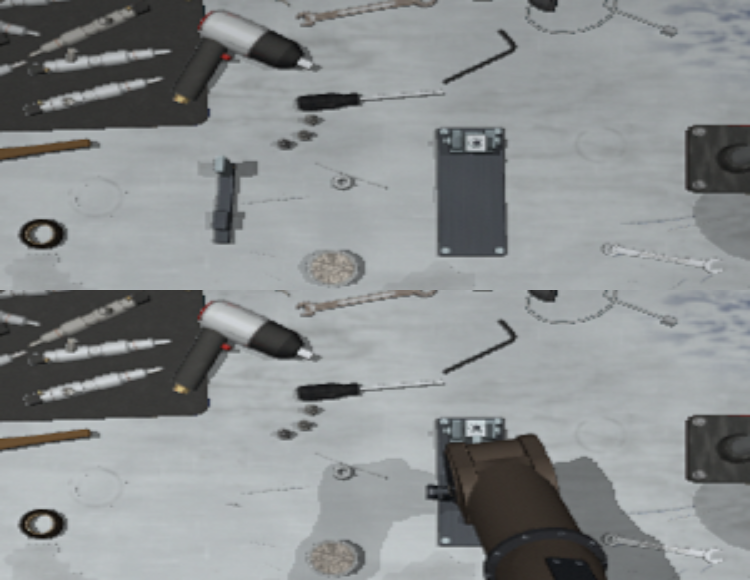

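The before and after top views show the bystanders in place: tin (333,268→558), nut (343,181→471), nozzles (285–312,120–145→410–435), tape and spanner. The post sides are vertical and the pressing force is steady, so I'm handing in.

Run:
```python
from h import *
print(workorder.close_job()); o=env.get_obs(); print(o['t'],o['tcp_pos'],o['wrist_force'],o['finger_gap'])
```

```text
the job is handed in; nothing more can be done
None
the job is handed in; nothing more can be done
```

I gripped the square by its lug, carried it over and stood it level on the base plate. I then slid it forward until it stopped against the foot, and handed the job in at about t = 14 s, still gripping and pressing. Handing in gave no verdict.

**Last checks:**
- **Heel position:** the depth fit put the heel at the corner within about 1 mm in x and z, and 2.8 mm across (9 mm allowed). The x figure relies on a 2 mm correction I made to the plate position, from the measured foot face.
- **Square angle:** it fitted about 0–0.4° from upright and 1.1–1.4° off the plate's x.
- **Forces:** the wrist read a steady -22 N along x and +23 N along z for 0.4 s, with no movement. I could not measure the foot and post contacts separately. I estimate about 9 N or more on the foot, allowing for plate friction and the post spring.
- **Post:** depth points showed its sides vertical within noise, but I did not measure its lean angle directly.
- **Bystanders:** they look unmoved in the before and after top views.

**What went wrong on the way:**
- After the lift, the pictures suggested the square hung roughly 6–10° nose-down. I raised the grip force, and it measured level once it stood on the plate.
- During the first push, the square slipped about 8 mm back and 5 mm up in the grip. I set it down again and finished in 2–3 mm steps.

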